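# Put the mixing pot away in the pedal caddy

### The arm

A 6-joint arm with a two-finger parallel gripper is mounted at the origin on the work surface. World frame = base frame: x ahead of the robot, y to its left, z up, the work surface at z = 0. Lengths are in m, angles in rad, forces in N, time in s.
With the tool pointing down it reaches from about 0.25 to 0.775 m from the base axis. Payload 4 kg.
Tool frame: the origin (TCP) lies midway between the tips of the shut fingers; the grasp point (between the pads) lies 19 mm behind it; z points along the fingers, y is the line along which they close (so a half turn about z gives the same grasp; the last joint's range is limited). The gripper opens to 94 mm and grips with 3 to 60 N. Pads are 16 mm wide; open, the fingers measure 119 mm over their backs; the gripper's body (75 mm by 177 mm) begins 78 mm behind the grasp point.
Start: joints at [1.219, 0.087, 1.371, -0, 1.684, -0.103], TCP at [0.135, 0.533, 0.206] pointing down, gripper open.
Joint ranges: [-3.1, 3.1], [-0.76, 2.03], [0.27, 2.55], [-1.08, 4.22], [0.17, 2.65], [-2.57, 2.57]. Speed limits (rad/s): [2.79, 2.79, 3.14, 3.14, 3.14, 3.14].

### API

Orientations are given as [roll, pitch, yaw] about the fixed x, y, z axes, in that order (R = Rz(yaw) Ry(pitch) Rx(roll)).
In Python, from bench import robot gives the robot as it stands. The module is installed in compiled form; this text tells all that it offers.
- The arm moves only by the tool arm_command, never from a script. Its argument "targets" is a list of rows, each a list of 4 numbers: the shift along the world's x, y, z as a fraction of full scale, then the turn about the world's z as a fraction of full scale. A call has 1 to 8 rows; each row is the pose to reach, as a shift and turn from the pose commanded when the call began; what a row does not reach only later rows make up. Full scale, the value 1, is 0.5 m for a shift and 120 degrees for a turn. A row lasts 1/12 s, in which the tool goes at most 41.7 mm and 7.16 degrees, less where a joint would pass 70% of its speed; a pose out of reach is approached as far as the arm can. A call with a number of a shift or a turn outside -1 to 1 is refused whole. A call with a gripper value outside its range is refused whole. "claw" is the closure, from 0 (fully open) to 1 (shut), set as the call begins (left out, the last holds). The fingers move at their own pace and stop on an object; the grip force is fixed at half the most. Time passes only in rows, so rows that repeat a pose let the fingers close. It gives the time, the measured TCP pose, the force, the opening and the grip force at its end, in the units of the state.
- robot.get_obs(): the state, without advancing time (a new reading comes with each control period).
- robot.snapshot(name): name is "side" or "top"; returns the picture (420x560x3 uint8, red, green, blue); there is no depth.
- robot.camera_info(name): a dict with "vfov" (degrees; the focal length in pixels is half the picture's height over the tangent of half this angle, whatever the lens; pixels are square), "cx", "cy" (the principal point, pixels), "extrinsics" (4x4, takes a point from camera to world coordinates). Camera axes: x right, y up, looking along -z (the intrinsics and any distortion apply to the point x, -y, -z); pixel columns grow to the right and rows downward; lengths in m; the calibration is good to about 2 mm. A picture is of the moment at which its call begins. camera_info takes no time and is no camera call.
- robot.close_job(): hands the job in; it is judged then, once.
The state is a dict: "time": time; "joint_positions": joint angles; "qvel": joint speeds; "joint_torque": joint torques, N m; "tool_pos": TCP position; "ee_rot": TCP orientation; "wrist_force": force on the tool from outside, world axes, zero at the start; "wrist_torque": the same for the moment, N m; "width": finger opening in m; "finger_force": force on a finger pad.
Only numpy, scipy, OpenCV 4.12 (cv2) and the standard library are available. Lean on these libraries where they do the work, as an engineer would, in place of code of your own. Each camera call takes 0.05 s, during which the arm holds its last target. There are 200 camera calls.

### The job

Press the pedal of the pot caddy down to its stop so that its catch lets go and the lid springs open, and let the pedal come back up. Then put the loose steel mixing pot away: nest it gently, upright and fully down, in the matching pot that stands in the caddy, without dropping it. Leave that pot standing in the caddy, and do not disturb the other things on the table.

Things in the scene. Friction and masses are not known exactly. Their poses are not given: they have to be found in the camera images.
- caddy: Grey painted open box fixed to the table, 200 (x) by 210 (y) by 100 mm high, walls and floor 5 mm. Origin: centre of its underside. Its pedal is on its -x side, its lid is hinged along its +x rim. It stands turned on the table (yaw varies), the pedal roughly to the robot's right.
- pedal (a joint): Spring pedal, rad: 0 = up at rest, 0.34 = down on its stop. Hinged 25 mm outside the caddy's -x wall, 20 mm above the table; pressing its outer end down swings the upright hook (26 mm wide, top 112 mm above the table) off the lid. The catch lets go at about 0.25. It springs back when released; about 8 N at the pad on the stop.
- pedal_press (a point): Middle of the ribbed rubber pad on top of the pedal, 90 mm out from the pedal's hinge; pad 70 by 78 mm. Moves with the pedal: about 58 mm above the table at rest, about 29 mm on the stop. Axes as the caddy's when at rest.
- lid (a joint): Sprung flat lid of the caddy, rad: 0 = shut under the hook, 2.6 = fully open, lying back beyond the caddy's +x side. Once let go it opens by itself in about 2 to 3 s and stays open.
- lid_edge (a point): Middle of the lid's front edge (lip), at its upper face; the lid is 222 mm from hinge to lip, 212 mm wide, 6 mm thick.
- pot: The loose steel mixing pot on the table, standing upright outside the caddy. Round, hollow, 62 mm high: a cone of 36 mm diameter at the foot to 54 mm at 40 mm height, then a straight collar of 64 mm diameter from 40 to 62 mm height. Wall 3 mm, floor 5 mm. Origin: centre of its underside, z up.
- stored_pot: An identical steel pot standing upright on the caddy's floor (hidden under the lid at the start), within 10 mm or so of the middle. Origin: centre of its underside, z up. A pot nested fully in it has its origin about 22 mm higher: the upper pot's collar rests on the lower pot's rim.
- brush_jar: Bystander: empty glass jar with two brushes standing in it, 76 mm diameter, 95 mm high (180 mm with brushes). Origin: centre of its underside.
- paint_bottle: Bystander: closed blue paint bottle, 56 mm diameter, 150 mm high. Origin: centre of its underside.
- brush: Bystander: brush lying on the table. Origin: its underside.
There are look-alikes about, which are no part of the job. Leave any red look-alike of the pot alone.

How it is judged:
On the way:
1. the pedal is pressed down to its stop (at least 0.31 of 0.34 rad) and held there 0.1 s (value of joint pedal above 0.31 rad), for 0.1 s.
At the end, for the whole second after the job is handed in: The lid is open (over 2.3 rad) and the pedal is back up (under 0.06 rad); the stored pot stands upright on the caddy's floor; the loose pot is nested fully in it: axes within 6 mm, origin 18 to 26 mm above the stored pot's, both within 0.12 rad of upright and at rest (value of joint lid above 2.3 rad and value of joint pedal below 0.06 rad and horizontal distance between pot and stored_pot below 0.006 m and z of pot in the frame of stored_pot between 0.018 and 0.026 m and angle between each of pot, stored_pot's own z axis and vertical below 0.12 rad and z of stored_pot in the frame of caddy below 0.01 m and x of stored_pot in the frame of caddy between -0.08 and 0.08 m and y of stored_pot in the frame of caddy between -0.085 and 0.085 m and linear speed of each of pot, stored_pot below 0.02 m/s); the robot touches nothing.
It fails at once if the pot is dropped (falling faster than 0.6 m/s out of the fingers) (contact force between the fingers and pot below 0.05 N and linear speed of pot above 0.6 m/s).
It fails at once if the brush jar, the paint bottle or the brush is moved by more than 30 mm (distance of any of brush_jar, paint_bottle, brush from where it was at the start of the episode above 0.03 m).
It also fails if it takes over 58 s, if anything falls off the work surface, if the arm or the gripper's body presses on something with over 40 N, if the wrist force passes 120 N, or if a joint passes its speed limit or range.

## Working session

There is one attempt and no reset: what is moved stays moved. The work goes in short steps, Python scripts to look and compute and a tool call to move; the robot and the scene stay as the last step left them, time stands still between calls to the robot, and variables do not carry over. Pictures are saved under pics/ and viewed, at most 10 in all, crops included, and the job is handed in when it is done.

Besides the shell and the picture viewer there is one more tool, called as a command line: name --pt "numbers of a row" for each row, then --argument value for the rest. arm_command: Moves the arm, as the interface text tells. Shift numbers are shares of 0.5 m and turn numbers shares of 120 degrees, none past 1 either way. Its arguments: {"type":"object","properties":{"targets":{"type":"array"},"claw":{"type":"number"}},"required":["targets"]}

```bash
mkdir -p pics
python3 - <<'E'
from bench import robot
import cv2,numpy as np
for n in("side","top"):
    cv2.imwrite(f"pics/{n}0.png",robot.snapshot(n)[:,:,::-1]); i=robot.camera_info(n); print(n,{k:(np.round(v,4).tolist()) if k!='x' else v for k,v in i.items() if not isinstance(v,str)},[v for v in i.values() if isinstance(v,str)])
o=robot.get_obs(); print(o['time'],o['tool_pos'],o['ee_rot'],o['width'])
E
```

```text
side {'vfov': 55.4619, 'cx': 273.8585, 'cy': 202.8504, 'extrinsics': [[0.6918, 0.5029, -0.5182, -0.0492], [-0.7219, 0.501, -0.4774, -0.6125], [0.0195, 0.7043, 0.7096, 0.8668], [0.0, 0.0, 0.0, 1.0]]} []
top {'vfov': 55.9182, 'cx': 277.0999, 'cy': 207.6032, 'extrinsics': [[-0.0179, 0.9828, -0.1838, 0.3464], [-0.9998, -0.0177, 0.0027, -0.0508], [-0.0006, 0.1839, 0.983, 1.0409], [0.0, 0.0, 0.0, 1.0]]} []
0.1 [0.13527031 0.53260003 0.20445586] [-3.13966096e+00 -1.89720352e-04  2.89279736e+00] 0.0936889397425747
```

View pics/side0.png

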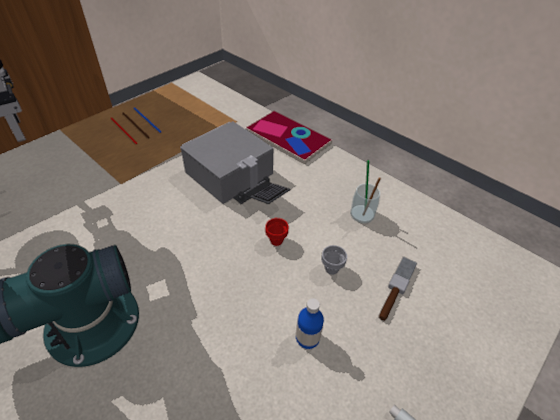

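View pics/top0.png

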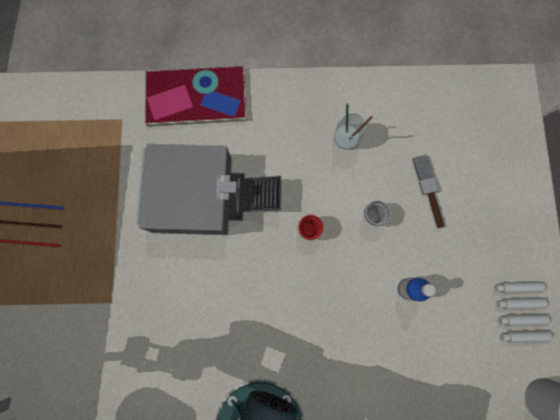

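The side view shows the grey pot at (334,260), the red look-alike at (277,232), the pedal pad at (268,192) and the caddy at (228,160). In the top view they are at pot (376,213), red (311,228), pad (266,193) and lid (185,188). Bottle and jar are clear of the line between pot and caddy.

```bash
cat > h.py <<'E'
from bench import robot
import cv2,numpy as np
def cam(n):
    i=robot.camera_info(n); return i,210/np.tan(np.radians(i['vfov'])/2),np.array(i['extrinsics'])
def ray(n,uv):
    i,f,E=cam(n); d=np.array([(uv[0]-i['cx'])/f,-(uv[1]-i['cy'])/f,-1.]); d=E[:3,:3]@d
    return E[:3,3],d/np.linalg.norm(d)
def plane(n,uv,z):
    o,d=ray(n,uv); return o+d*(z-o[2])/d[2]
def tri(a,b):
    (o,d),(p,e)=ray("side",a),ray("top",b)
    s,t=np.linalg.lstsq(np.c_[d,-e],p-o,rcond=None)[0]
    A,B=o+s*d,p+t*e; return (A+B)/2,np.linalg.norm(A-B)
def proj(n,P):
    i,f,E=cam(n); q=E[:3,:3].T@(np.array(P)-E[:3,3]); return np.array([i['cx']-f*q[0]/q[2],i['cy']+f*q[1]/q[2]])
def crop(im,u,v,w,h,k): return cv2.resize(im[v:v+h,u:u+w],None,fx=k,fy=k,interpolation=cv2.INTER_CUBIC)
E
python3 - <<'E'
from h import *
s=cv2.imread("pics/side0.png");t=cv2.imread("pics/top0.png")
a=np.hstack([crop(s,310,235,50,50,6),crop(t,352,190,50,50,6)])
b=np.hstack([crop(s,225,150,75,60,5)[:, :375],crop(t,210,165,85,60,5)])
W=max(a.shape[1],b.shape[1]); p=lambda x:cv2.copyMakeBorder(x,0,0,0,W-x.shape[1],cv2.BORDER_CONSTANT)
cv2.imwrite("pics/c1.png",np.vstack([p(a),p(b)]))
E
```

```text
(no output)
```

View pics/c1.png

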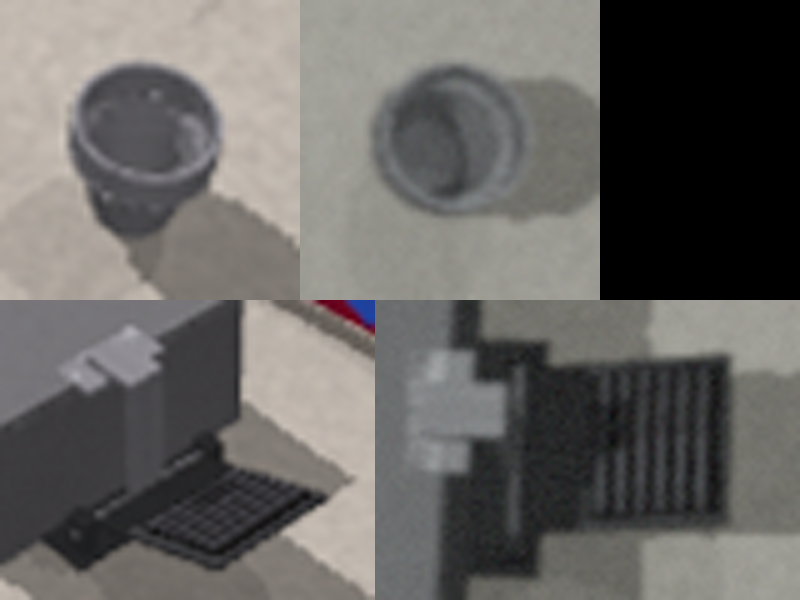

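The pot crops show clean rim ellipses, centred near side (333.8,255.3) and top (376.6,212.8). In the pedal crops the pad corners are clear, outer edge at top (280.5,176.5)–(280,210) and side (290,189)–(269,203).

Run:
```python
from h import *
np.set_printoptions(precision=4,suppress=True)
r=lambda ox,oy,x,y,k:(ox+(x+.5)/k-.5,oy+(y+.5)/k-.5)
c=r(310,235,145.5,124,6);t=r(352,190,152,139.5,6)
P,e=tri(c,t);print("pot rim",P,e,plane("side",c,.062),plane("top",t,.062),np.hypot(*P[:2]))
for n,o in(("side",(310,235)),("top",(352,190))):
    q=np.array([proj(n,P+[.032*np.cos(a),.032*np.sin(a),0]) for a in np.linspace(0,6.28,60)]);print(n,((q.min(0)-o)*6+2.5),((q.max(0)-o)*6+2.5))
for a,b in(((325,195),(353,58)),((222,265),(351,225)),((228,165),(212,65)),((135,228),(212,222))):
    P,e=tri(r(225,150,*a,5),r(210,165,*b,5));print("pad",P,e, plane("side",r(225,150,*a,5),.058),plane("top",r(210,165,*b,5),.058))
# lid contour
im=cv2.imread("pics/top0.png");g=cv2.cvtColor(im,cv2.COLOR_BGR2HSV)
L=[plane("top",p,.106) for p in((147,145),(228,147),(139,230),(228,233))];print(np.array(L))
m=((abs(cv2.cvtColor(im,6).astype(int)-int(np.median(cv2.cvtColor(im,6)[165:215,160:205])))<8)*255).astype('uint8')
m=cv2.morphologyEx(m,cv2.MORPH_OPEN,np.ones((5,5)));n,l,s,_=cv2.connectedComponentsWithStats(m)
k=l[188,185];print(s[k]);bx=cv2.boxPoints(cv2.minAreaRect(np.argwhere(l==k)[:,::-1].astype(np.float32)));print(bx,np.array([plane("top",p,.106) for p in bx]))
```

```text
pot rim [ 0.5128 -0.3052  0.0584] 0.0014158352613743966 [ 0.5109 -0.307   0.062 ] [ 0.5116 -0.3038  0.062 ] 0.5967342965592201
side [67.9335 64.9459] [220.0696 186.6306]
top [76.8267 63.5555] [229.3051 213.6319]
pad [ 0.6114 -0.0636  0.0638] 0.0023886963210032913 [ 0.6173 -0.0602  0.058 ] [ 0.612  -0.0629  0.058 ]
pad [ 0.5254 -0.0615  0.065 ] 0.004342724368508743 [ 0.5324 -0.0578  0.058 ] [ 0.5249 -0.0602  0.058 ]
pad [0.6127 0.0119 0.0391] 0.004625051162393063 [ 0.5956 -0.0012  0.058 ] [0.6096 0.0094 0.058 ]
pad [0.5303 0.0112 0.0417] 0.0010383895064756056 [ 0.5184 -0.0008  0.058 ] [0.5277 0.0099 0.058 ]
[[0.6848 0.2661 0.106 ]
 [0.676  0.0654 0.106 ]
 [0.4729 0.2761 0.106 ]
 [0.4619 0.0643 0.106 ]]
[ 139  145   86   85 6569]
[[138.5938 227.2169]
 [140.9796 143.7137]
 [224.5685 146.102 ]
 [222.1827 229.6052]] [[0.4796 0.2774 0.106 ]
 [0.6884 0.2812 0.106 ]
 [0.6785 0.0739 0.106 ]
 [0.4703 0.0782 0.106 ]]
```

The pot rim comes out at (0.512,-0.305), about 0.06 high. The pad centre is near (0.570,-0.026), about 0.052–0.058 high. The lid's front edge is at y≈0.065, so the caddy yaw is about 90°. I'll move above the pad with the fingers shut and closing along x.

arm_command --pt "0.76 -1 0 -0.63" --pt "0.76 -1 0 -0.63" --pt "0.76 -1 0 -0.63" --pt "0.76 -1 0 -0.63" --pt "0.76 -1 0 -0.63" --pt "0.76 -1 0 -0.63" --pt "0.76 -1 0 -0.63" --pt "0.76 -1 0 -0.63" --claw 1

```text
time: 0.77
tool_pos: [0.3376, 0.2658, 0.2052]
ee_rot: [-3.142, 0.0, 1.887]
wrist_force: [-0.2, 0.7, -0.4]
width: 0.0439
finger_force: 0.0
```

arm_command --pt "0.46 -0.6 0 -0.15" --pt "0.46 -0.6 0 -0.15" --pt "0.46 -0.6 0 -0.15" --pt "0.46 -0.6 0 -0.15" --pt "0.46 -0.6 0 -0.15" --pt "0.46 -0.6 0 -0.15" --pt "0.46 -0.6 0 -0.15" --pt "0.46 -0.6 0 -0.15"

```text
time: 1.43
tool_pos: [0.5405, 0.0012, 0.2049]
ee_rot: [-3.141, -0.0, 1.578]
wrist_force: [0.1, 0.4, 0.0]
width: 0.0001
finger_force: 0.0
```

arm_command --pt "0 0 0 0" --pt "0 0 0 0" --pt "0 0 0 0"

```text
time: 1.68
tool_pos: [0.5394, 0.0034, 0.2048]
ee_rot: [-3.14, -0.001, 1.578]
wrist_force: [0.1, 0.1, 0.8]
width: 0.0005
finger_force: 0.0
```

arm_command --pt "0.06 -0.08 0 0" --pt "0.06 -0.08 -0.08 0" --pt "0.06 -0.08 -0.16 0" --pt "0.06 -0.08 -0.24 0" --pt "0.06 -0.08 -0.26 0" --pt "0.06 -0.08 -0.26 0" --pt "0.06 -0.08 -0.26 0"

```text
time: 2.27
tool_pos: [0.5702, -0.0357, 0.0769]
ee_rot: [3.14, 0.0, 1.58]
wrist_force: [0.5, 0.0, 0.5]
width: 0.0005
finger_force: 0.0
```

Run:
```python
from h import *
s=robot.snapshot("side")[:,:,::-1];t=robot.snapshot("top")[:,:,::-1]
cv2.imwrite("pics/p1.png",np.hstack([crop(s,210,110,100,100,4),crop(t,200,140,100,100,4)]))
```

```text
(no output)
```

View pics/p1.png

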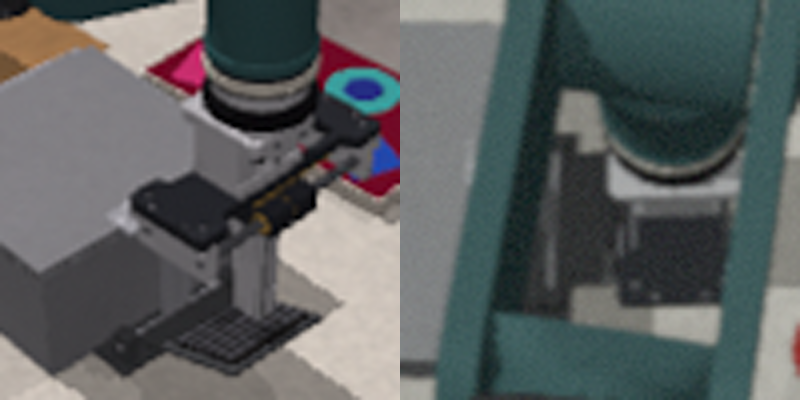

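The fingers stand over the ribbed pad (side crop tip about (255,315)/4), with the gripper body clear of the lid. Pressing now.

arm_command --pt "0 0 -0.02 0" --pt "0 0 -0.04 0" --pt "0 0 -0.06 0" --pt "0 0 -0.08 0" --pt "0 0 -0.09 0" --pt "0 0 -0.1 0" --pt "0 0 -0.1 0" --pt "0 0 -0.1 0"

```text
time: 3.03
tool_pos: [0.5715, -0.0389, 0.0287]
ee_rot: [3.138, 0.004, 1.578]
wrist_force: [-2.9, -3.7, 13.6]
width: 0.0006
finger_force: 6.6
```

arm_command --pt "0 0 -0.01 0" --pt "0 0 -0.01 0" --pt "0 0 -0.01 0" --pt "0 0 -0.01 0"

```text
time: 3.37
tool_pos: [0.5717, -0.039, 0.028]
ee_rot: [3.136, 0.005, 1.578]
wrist_force: [-11.8, -1.6, 30.5]
width: 0.0008
finger_force: 15.2
```

arm_command --pt "0 0 0.06 0" --pt "0 0 0.14 0" --pt "0 0 0.22 0" --pt "0 0 0.3 0" --pt "-0.02 -0.08 0.3 0" --pt "-0.04 -0.16 0.3 0" --pt "-0.06 -0.24 0.3 0" --pt "-0.08 -0.32 0.3 0" --claw 0

```text
time: 4.03
tool_pos: [0.5292, -0.1979, 0.1698]
ee_rot: [-3.141, -0.001, 1.58]
wrist_force: [0.4, -0.7, -0.7]
width: 0.0501
finger_force: 0.0
```

arm_command --pt "-0.02 -0.08 0 0" --pt "-0.04 -0.16 0 0" --pt "-0.04 -0.22 0 0" --pt "-0.04 -0.22 0 0" --pt "-0.04 -0.22 0 0"

```text
time: 4.45
tool_pos: [0.5091, -0.3079, 0.1688]
ee_rot: [-3.14, -0.002, 1.575]
wrist_force: [0.1, 0.3, 0.0]
width: 0.0838
finger_force: 0.0
```

Run:
```python
from h import *
s=robot.snapshot("side")[:,:,::-1];t=robot.snapshot("top")[:,:,::-1]
cv2.imwrite("pics/s2.png",s);cv2.imwrite("pics/t2.png",t)
cv2.imwrite("pics/v2.png",np.hstack([crop(s,160,60,200,290,2),crop(t,90,60,200,290,2)]))
o=robot.get_obs();print(o['time'],o['tool_pos'],o['width'])
```

```text
4.55 [ 0.50987036 -0.30582835  0.16955851] 0.09148762153927742
```

View pics/v2.png

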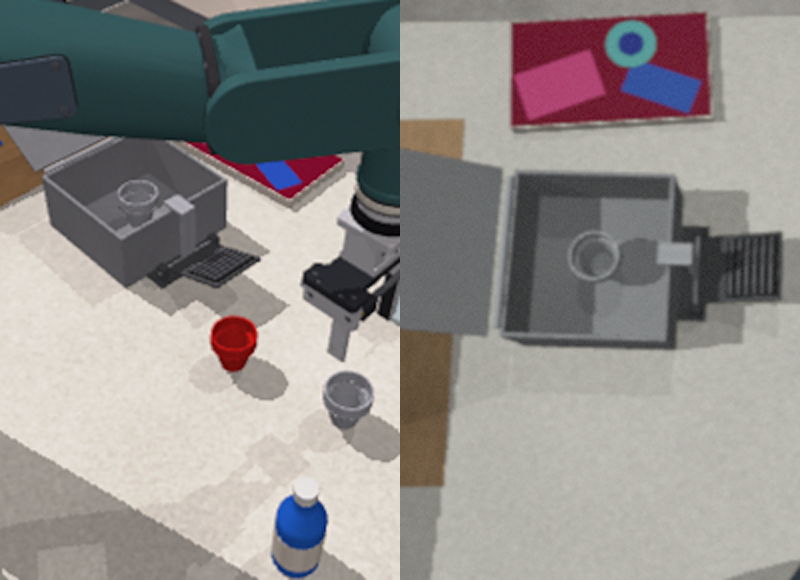

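The lid stands open and the pedal is back up. The stored pot's rim is visible inside the caddy near side (229,157) and top (187,188). Next is an enlarged crop of it.

Run:
```python
from h import *
s=cv2.imread("pics/s2.png");t=cv2.imread("pics/t2.png")
v=np.hstack([crop(s,207,133,40,40,10),crop(t,167,168,40,40,10)])
v=cv2.convertScaleAbs(v,alpha=1.6)
for k in range(0,800,50): cv2.line(v,(k,0),(k,6 if k%100 else 14),(0,255,255),1)
for k in range(0,400,50): cv2.line(v,(0,k),(6,k),(0,255,255),1);cv2.line(v,(400,k),(406,k),(0,255,255),1)
cv2.imwrite("pics/c2.png",v)
```

```text
(no output)
```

View pics/c2.png

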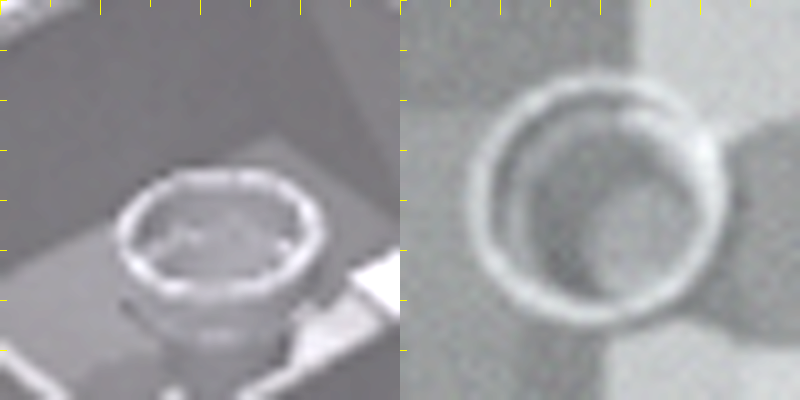

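The rim is clear in both views, centred at side crop (220,232) and top crop (198,198).

Run:
```python
from h import *
np.set_printoptions(precision=4,suppress=True)
r=lambda ox,oy,x,y,k:(ox+(x+.5)/k-.5,oy+(y+.5)/k-.5)
a=r(207,133,220.5,232,10);b=r(167,168,198,198,10)
P,e=tri(a,b);print("stored rim",P,e,plane("side",a,.067),plane("top",b,.067),np.hypot(*P[:2]))
P=(plane("side",a,.067)+plane("top",b,.067))/2
for n,o in(("side",(207,133)),("top",(167,168))):
    q=np.array([proj(n,P+[.032*np.cos(x),.032*np.sin(x),0]) for x in np.linspace(0,6.28,60)]);print(n,((q.min(0)-o)*10+4.5),((q.max(0)-o)*10+4.5))
```

```text
stored rim [0.5854 0.1747 0.0666] 0.0013957458957267437 [0.5857 0.174  0.067 ] [0.5847 0.175  0.067 ] 0.6109178911635498
side [117.1268 170.0958] [319.0531 296.0616]
top [73.4697 73.6715] [326.5838 319.9247]
```

arm_command --pt "0.004 0 -0.06 0" --pt "0.004 0 -0.12 0" --pt "0.004 0 -0.18 0" --pt "0.004 0 -0.22 0" --pt "0.004 0 -0.248 0" --pt "0.004 0 -0.248 0" --pt "0.004 0 -0.248 0" --pt "0.004 0 -0.248 0"

```text
time: 5.22
tool_pos: [0.513, -0.3063, 0.048]
ee_rot: [3.14, 0.001, 1.58]
wrist_force: [-0.3, -0.0, 0.7]
width: 0.0939
finger_force: 0.0
```

arm_command --pt "0 0 -0.01 0" --pt "0 0 -0.01 0" --pt "0 0 -0.01 0"

```text
time: 5.47
tool_pos: [0.5123, -0.3069, 0.0423]
ee_rot: [3.141, 0.001, 1.579]
wrist_force: [-0.6, 0.1, -0.1]
width: 0.0938
finger_force: 0.0
```

arm_command --pt "0 0 0 0" --pt "0 0 0 0" --pt "0 0 0 0" --pt "0 0 0 0" --pt "0 0 0 0" --pt "0 0 0 0" --pt "0 0 0 0" --pt "0 0 0 0" --claw 1

```text
time: 6.13
tool_pos: [0.512, -0.3069, 0.0416]
ee_rot: [3.141, 0.0, 1.579]
wrist_force: [-0.5, 0.3, -0.3]
width: 0.0637
finger_force: 30.0
```

arm_command --pt "0 0 0.03 0" --pt "0 0 0.07 0" --pt "0 0 0.13 0" --pt "0 0 0.19 0" --pt "0 0 0.25 0" --pt "0 0 0.31 0" --pt "0 0 0.33 0" --pt "0 0 0.33 0"

```text
time: 6.8
tool_pos: [0.5133, -0.3078, 0.2102]
ee_rot: [3.136, 0.004, 1.579]
wrist_force: [-0.2, 0.6, -1.5]
width: 0.0637
finger_force: 30.0
```

arm_command --pt "0.01 0.05 0 0" --pt "0.02 0.11 0 0" --pt "0.03 0.18 0 0" --pt "0.04 0.25 0 0" --pt "0.05 0.32 0 0" --pt "0.06 0.39 0 0" --pt "0.07 0.46 0 0" --pt "0.08 0.53 0 0"

```text
time: 7.47
tool_pos: [0.5506, -0.04, 0.203]
ee_rot: [-3.136, -0.001, 1.578]
wrist_force: [0.4, -0.1, -0.8]
width: 0.0638
finger_force: 30.0
```

arm_command --pt "0.01 0.07 0 0" --pt "0.02 0.14 0 0" --pt "0.03 0.2 0 0" --pt "0.04 0.25 0 0" --pt "0.05 0.26 0 0" --pt "0.05 0.26 0 0" --pt "0.05 0.26 0 0" --pt "0.05 0.26 0 0"

```text
time: 8.13
tool_pos: [0.5764, 0.0868, 0.2051]
ee_rot: [-3.139, 0.001, 1.577]
wrist_force: [0.1, 0.5, -0.7]
width: 0.0634
finger_force: 30.0
```

arm_command --pt "0.01 0.05 0 0" --pt "0.016 0.11 0 0" --pt "0.016 0.16 -0.04 0" --pt "0.016 0.174 -0.04 0" --pt "0.016 0.174 -0.04 0" --pt "0.016 0.174 -0.04 0" --pt "0.016 0.174 -0.04 0" --pt "0.016 0.174 -0.04 0"

```text
time: 8.8
tool_pos: [0.5855, 0.1735, 0.1876]
ee_rot: [3.14, 0.0, 1.576]
wrist_force: [0.2, 0.4, -1.1]
width: 0.0634
finger_force: 30.0
```

Run:
```python
from h import *
np.set_printoptions(precision=4,suppress=True)
s=robot.snapshot("side")[:,:,::-1];t=robot.snapshot("top")[:,:,::-1]
cv2.imwrite("pics/s3.png",s);cv2.imwrite("pics/t3.png",t)
o=robot.get_obs();p=o['tool_pos'];print(o['time'],p,o['width'])
q=proj("side",p).astype(int);w=proj("top",p).astype(int);print(q,w)
v=np.hstack([crop(s,q[0]-35,q[1]-35,80,80,5),crop(t,w[0]-40,w[1]-40,80,80,5)])
cv2.imwrite("pics/c3.png",cv2.convertScaleAbs(v,alpha=1.4))
```

```text
8.9 [0.5854 0.174  0.1874] 0.06348814328353357
[226 123] [174 174]
```

View pics/c3.png

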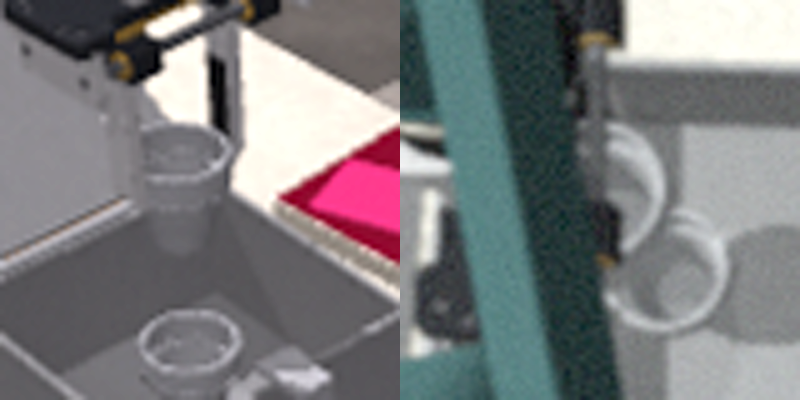

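The pot hangs upright in the fingers. The side crop shows rim right edge x≈237, top 122, bottom 186, and the top crop shows rim right edge x≈266. I'll compare these with where a centred pot would appear.

Run:
```python
from h import *
np.set_printoptions(precision=1,suppress=True)
C=np.array([.5854,.174,.2079])
for dy in(-.006,-.003,0,.003):
  for n,o in(("side",(191,88)),("top",(134,134))):
    q=np.array([proj(n,C+[.032*np.cos(x),.032*np.sin(x)+dy,0]) for x in np.linspace(0,6.28,60)]);print(dy,n,((q.min(0)-o)*5+2),((q.max(0)-o)*5+2))
# stored pot same way, as bias check
P=np.array([.5852,.1745,.067])
for n,o in(("side",(191,88)),("top",(134,134))):
    q=np.array([proj(n,P+[.032*np.cos(x),.032*np.sin(x),0]) for x in np.linspace(0,6.28,60)]);print("st",n,((q.min(0)-o)*5+2),((q.max(0)-o)*5+2))
s=cv2.imread("pics/s3.png");t=cv2.imread("pics/t3.png")
a=crop(s,217,105,30,30,12);b=crop(t,170,152,30,30,12)
v=cv2.convertScaleAbs(np.hstack([a,b]),alpha=1.5)
for dy,c in((-.003,(0,0,255)),(0,(0,255,0)),(.003,(255,0,0))):
  for n,o,X in(("side",(217,105),0),("top",(170,152),360)):
    q=np.array([(proj(n,C+[.032*np.cos(x),.032*np.sin(x)+dy,0])-o)*12+5.5+[X,0] for x in np.linspace(0,6.28,60)]).astype(int)
    for p in q:
        if X<=p[0]<X+360: cv2.circle(v,tuple(int(k) for k in p),1,c,-1)
cv2.imwrite("pics/c4.png",v)
```

```text
-0.006 side [126.7 125.7] [236.6 187.1]
-0.006 top [133.3 120.8] [280.2 262.7]
-0.003 side [123.4 123.8] [233.1 185. ]
-0.003 top [126.4 120.9] [273.3 262.8]
0 side [120.  121.8] [229.7 182.9]
0 top [119.5 121.1] [266.4 262.9]
0.003 side [116.7 119.8] [226.2 180.8]
0.003 top [112.7 121.2] [259.6 263. ]
st side [138.3 309.8] [239.3 372.8]
st top [201.5 206.6] [328.  329.8]
```

View pics/c4.png

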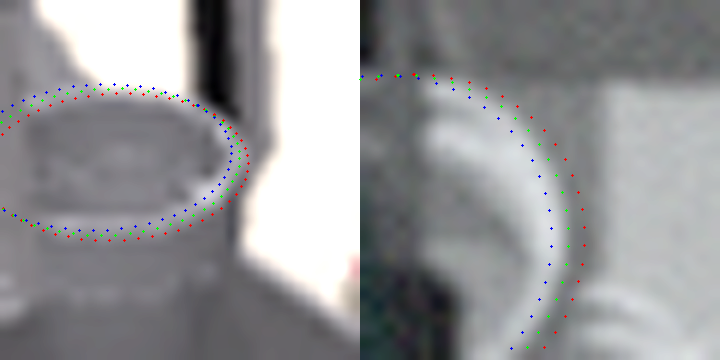

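The green outline (zero offset) fits, so the pot is centred in the grip to about 1 mm. I'll lower it.

arm_command --pt "0 0.002 -0.03 0" --pt "0 0.002 -0.07 0" --pt "0 0.002 -0.11 0" --pt "0 0.002 -0.15 0" --pt "0 0.002 -0.18 0" --pt "0 0.002 -0.19 0" --pt "0 0.002 -0.19 0" --pt "0 0.002 -0.19 0"

```text
time: 9.57
tool_pos: [0.5854, 0.1759, 0.0923]
ee_rot: [3.14, -0.0, 1.578]
wrist_force: [-0.7, -0.4, -0.5]
width: 0.0639
finger_force: 30.0
```

arm_command --pt "0 0 -0.006 0" --pt "0 0 -0.012 0" --pt "0 0 -0.018 0" --pt "0 0 -0.024 0" --pt "0 0 -0.028 0" --pt "0 0 -0.032 0" --pt "0 0 -0.032 0" --pt "0 0 -0.032 0"

```text
time: 10.23
tool_pos: [0.5848, 0.1762, 0.0753]
ee_rot: [-3.141, 0.0, 1.579]
wrist_force: [0.1, 0.1, -1.4]
width: 0.0637
finger_force: 30.0
```

arm_command --pt "0 -0.002 -0.002 0" --pt "0 -0.002 -0.004 0" --pt "0 -0.002 -0.006 0" --pt "0 -0.002 -0.008 0" --pt "0 -0.002 -0.01 0" --pt "0 -0.002 -0.012 0" --pt "0 -0.002 -0.012 0" --pt "0 -0.002 -0.012 0"

```text
time: 10.9
tool_pos: [0.5848, 0.1751, 0.0693]
ee_rot: [-3.141, 0.0, 1.579]
wrist_force: [-0.4, -0.0, -1.1]
width: 0.0635
finger_force: 30.0
```

arm_command --pt "0 0 -0.002 0" --pt "0 0 -0.002 0" --pt "0 0 -0.004 0" --pt "0 0 -0.004 0"

```text
time: 11.23
tool_pos: [0.5849, 0.175, 0.0686]
ee_rot: [3.141, 0.0, 1.579]
wrist_force: [-2.3, -1.5, 3.7]
width: 0.0632
finger_force: 30.0
```

Contact came at the expected height. I'll release and then retreat upward.

arm_command --pt "0 0 0 0" --pt "0 0 0 0" --pt "0 0 0 0" --pt "0 0 0 0" --pt "0 0 0 0" --pt "0 0 0 0" --pt "0 0 0 0" --pt "0 0 0 0" --claw 0

```text
time: 11.9
tool_pos: [0.585, 0.1752, 0.0674]
ee_rot: [3.142, -0.0, 1.579]
wrist_force: [0.2, -0.3, 0.8]
width: 0.0938
finger_force: 0.0
```

arm_command --pt "0 0 0.03 0" --pt "0 0 0.08 0" --pt "0 0 0.14 0" --pt "0 0 0.21 0" --pt "0 0 0.28 0" --pt "0 0 0.34 0" --pt "0 -0.08 0.34 0" --pt "0 -0.16 0.34 0"

```text
time: 12.57
tool_pos: [0.5862, 0.0962, 0.2412]
ee_rot: [3.134, -0.001, 1.583]
wrist_force: [0.8, -0.8, 0.0]
width: 0.0941
finger_force: 0.0
```

arm_command --pt "0 -0.08 0 0" --pt "0 -0.16 0 0" --pt "0 -0.24 0 0" --pt "0 -0.32 0 0" --pt "0 -0.4 0 0" --pt "0 -0.44 0 0" --pt "0 -0.44 0 0" --pt "0 -0.44 0 0"

```text
time: 13.23
tool_pos: [0.5848, -0.1257, 0.2372]
ee_rot: [-3.141, -0.001, 1.576]
wrist_force: [-0.7, 0.6, -0.3]
width: 0.094
finger_force: 0.0
```

Run:
```python
from h import *
s=robot.snapshot("side")[:,:,::-1];t=robot.snapshot("top")[:,:,::-1]
v=np.hstack([crop(s,180,90,100,130,4),crop(t,130,125,100,130,4)])
cv2.imwrite("pics/v5.png",cv2.convertScaleAbs(v,alpha=1.3)); print(robot.get_obs()['tool_pos'])
```

```text
[ 0.58501623 -0.12382467  0.23755021]
```

View pics/v5.png

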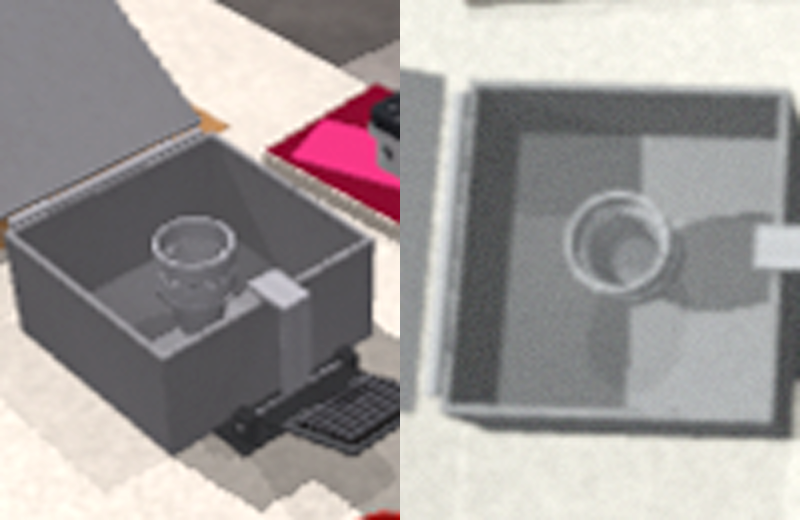

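The pots stand nested and upright in the caddy, with the upper rim at side crop (194,243) and top crop (218,244). The lid is open and the pedal is up. I'll check the rim height, then hand in.

Run:
```python
from h import *
P,e=tri((180+194.5/4-.5,90+244/4-.5),(130+218.5/4-.5,125+244.5/4-.5));print(P,e)
if abs(P[2]-.089)<.006: print(robot.close_job())
```

```text
[0.58512715 0.17530974 0.08735888] 0.0021429366436591635
the job is handed in; nothing more can be done
None
```

The pedal was pressed to its stop and came back up, the lid sprang open, the loose pot was set gently into the stored pot (rim measured about 87 mm high, 89 mm expected), and the job is handed in at about 13 s; no verdict was shown.

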